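Set up a brass rod for scribing between bench centres

ROBOT

A 6-joint arm with a two-finger parallel gripper is mounted at the origin on the work surface. World frame = base frame: x ahead of the robot, y to its left, z up, the work surface at z = 0. Lengths are in m, angles in rad, forces in N, time in s.
With the tool pointing down it reaches from about 0.4 to 0.825 m from the base axis. Payload 7 kg.
Tool frame: the origin (TCP) lies at the very end of the fingers, on their centre line; the grasp point (between the pads) lies 19 mm behind it; y points along the fingers, x is the direction in which the jaws open and shut, and the axes are right-handed (so a half turn about y gives the same grasp; the last joint's range is limited). The gripper opens to 88 mm and grips with 3 to 60 N. Pads are 19 mm wide; open, the fingers measure 130 mm over their backs; the gripper's body (78 mm by 193 mm) begins 47 mm behind the grasp point.
Start: joints at [1.599, 0.359, 0.012, 0, -1.224, -0.288], TCP at [0.173, 0.652, 0.227] pointing down, gripper open.
Joint ranges: [-3.07, 3.07], [-1.43, 2.12], [-1.02, 1.25], [-3.03, 1.67], [-3.05, -0], [-3.03, 3.03]. Speed limits (rad/s): [2.39, 2.39, 3.01, 3.14, 3.14, 3.14].

INTERFACE

Orientations are given as a rotation vector (axis times angle).
In Python, from station import * gives the robot as it stands.
- The arm moves only by the tool apply_moves, never from a script. Its argument "motion" is a list that holds one entry, the list of rows, each a list of 7 numbers: the shift along the tool's x, y, z in mm, then the turn, a rotation vector about the tool's x, y, z in degrees, then the gripper command: -1 is fully open, 1 is shut, values between are in proportion. A call has 1 to 20 rows; each row is the pose to reach, as a shift and turn from the pose commanded when the call began, along the tool's axes at that moment; what a row does not reach only later rows make up. A row lasts 1/8 s, in which the tool goes at most 62.5 mm and 10.7 degrees, less where a joint would pass 70% of its speed; a pose out of reach is approached as far as the arm can. A call with a gripper value outside its range is refused whole. The fingers move at their own pace and stop on an object; "squeeze" is the grip in N (left out, the last holds). Time passes only in rows, so rows that repeat a pose let the fingers close. It gives the time, the measured TCP pose, the force and the opening at its end, in the units of the state.
- get_state(): the state, without advancing time (a new reading comes with each control period).
- snapshot(name): name is "side" or "top" or "wrist"; returns the picture (384x512x3 uint8, red, green, blue); there is no depth.
- get_calibration(name): a dict with "mtx" (3x3 intrinsics, pixels), "R" (3x3) and "t" (3): a world point X has camera coordinates R X + t. Camera axes: x right, y down, z forward; pixel columns grow to the right and rows downward; lengths in m; the calibration is good to about 2 mm. The wrist camera is an equidistant fisheye: a pixel r from the principal point sees the ray r / f radians off the axis. A picture is of the moment at which its call begins: read the wrist's pose just before it. get_calibration takes no time and is no camera call; for the wrist camera it gives the pose at the moment of the call.
- finish_job(): hands the job in, once; it reports no verdict.
The state is a dict: "clock": time; "joints": joint angles; "joint_vel": joint speeds; "joint_efforts": joint torques, N m; "position": TCP position; "tool_rot": TCP orientation; "force": force on the tool from outside, world axes, zero at the start; "wrist_torque": the same for the moment, N m; "finger_gap": opening from 0.0 (shut) to 1.0 (fully open).
Only numpy, scipy, OpenCV 4.12 (cv2) and the standard library are available. Lean on these libraries where they do the work, as an engineer would, in place of code of your own. Each camera call takes 0.05 s, during which the arm holds its last target.

TASK

Take the brass rod from the wooden rack, lay it in the two V rests of the green marking-off fixture and let go, then slide the tailstock up until the rod is gripped snugly between headstock and tailstock. Then pull the orange spring-return handle along until its black pointer stands level with the red tab, and keep it there: finish while still holding the handle, as it springs back if released. Leave the steel rod in the rack and do not disturb the other things on the bench.

Things in the scene. Friction and masses are not known exactly. Their poses are not given: they have to be found in the camera images.
- fixture: green marking-off fixture fixed to the bench, 330 mm long. Origin on the bench surface straight below the middle of a seated rod; x runs along the rod from headstock to tailstock, y across, z up; yaw varies. Headstock, fixed, reaches to x -152 mm and z 107 mm; tailstock on the same line; spring slide on the -y side (y -55 to -130 mm). Bed top z 31 mm
- seat (a point): where the rod's middle belongs once seated: 80 mm above the bench, axes as the fixture's. Two dark V rests, 12 mm thick, stand at x -45 and +45 mm from here (90 degree V; cheeks rise to 7 mm above the rod's axis and 25 mm to each side); a rod lying in them has its axis at this height
- head_face (a point): centre of the headstock's steel face, on the rod axis, 70 mm on the -x side of the seat: a blind hole 16 mm wide, 12 mm deep for the rod's nose
- tailstock (a joint): travel of the green tailstock towards the headstock, m: 0 = fully back. Its steel face (same hole as the headstock's) stands at fixture x = 114 mm minus this value. At 0.044 the face meets the shoulder of a seated rod (without a rod it runs on to 0.050). Slides with about 2.5 N friction and stays where left; starts at 0 to 0.010
- tail_grip (a point): grip point on the black upright fin on top of the tailstock: fin 14 mm thick (along fixture x), 26 mm wide, free from 27 mm below this point to 18 mm above it; the point is 132 mm above the bench. The tailstock slides towards the headstock, along fixture -x
- draw_slide: brass spring-return carriage (40 x 40 mm, top 62 mm above the bench) with orange handle, black pointer and steel scriber arm; slides along fixture +x from its spring-home end, 80 mm at most. Spring pulls back with about 6 N at home plus 1.2 N per 10 mm; it flies home when let go. Origin at bench level under the handle, axes as the fixture's
- pull_grip (a point): grip point on the orange handle: an upright bar 14 mm thick (along fixture x), 26 mm wide, free from 33 mm below this point to 18 mm above it; the point is 95 mm above the bench; moves with the carriage. Pull it along fixture +x (towards the tailstock end)
- pointer (a point): tip of the black pointer (4 mm wide) on the carriage, 39 mm from the handle on the fixture's -y side, at the same fixture x as the handle; 31 mm above the bench
- mark (a point): edge of the red tab (4 mm wide along fixture x) on the white scale, facing the pointer; its axes are the fixture's. It is 30 to 65 mm along fixture +x from the pointer's home; stays put
- brass_rod_mid (a point): middle of the yellow brass rod: 20 mm diameter, 140 mm between shoulders, plus a tapered nose 10 mm long (13 mm wide at the root) at each end; x along the rod, both ends alike; about 0.4 kg. Lies level in one of the two places of the wooden rack, its axis 45 mm above the bench
- steel_rod_mid (a point): middle of the dark steel rod of the same size, in the other place of the rack; stays there
- rack: wooden rack 130 x 150 mm fixed to the bench, its base 10 mm thick, rods lie along its x at y +-40 mm in pairs of V notches at x -45 and +45 mm (notches 12 mm thick, rising to 52 mm above the bench and 25 mm to each side of the rod's axis); origin under its centre
- jar: white jar 80 mm wide, 110 mm tall, bystander; origin under its centre
- vase: small brass vase 140 mm tall, bystander; origin under its centre
- hammer: hammer, bystander
- brush: brush, bystander
- cup: copper cup 70 mm wide and tall, bystander; origin under its centre
- screw_tray: blue compartment tray 100 x 110 x 35 mm, bystander; origin under its centre
- brass_rod: the brass rod itself; its origin is its middle, x along it
Things that resemble listed ones, but are neither listed nor needed, are in the scene too. Several things have the shape of the brass_rod; the one meant has the colours described above.

How it is judged:
On the way, in this order (a step that is already met when the one before it is completed fails the run):
1. the brass rod lies in both V rests, let go (y of brass_rod_mid in the frame of fixture between -0.005 and 0.005 m and z of brass_rod_mid in the frame of fixture between 0.075 and 0.085 m and x of brass_rod_mid in the frame of fixture between -0.008 and 0.032 m and angle between the x axis of brass_rod_mid and the x axis of fixture, either way round below 0.08 rad and contact force between the fingers and brass_rod below 0.1 N), for 0.2 s.
2. the tailstock is up and the rod is seated snugly between headstock and tailstock (y of brass_rod_mid in the frame of fixture between -0.004 and 0.004 m and z of brass_rod_mid in the frame of fixture between 0.076 and 0.084 m and x of brass_rod_mid in the frame of fixture between -0.003 and 0.003 m and angle between the x axis of brass_rod_mid and the x axis of fixture, either way round below 0.05 rad and value of joint tailstock above 0.041 m), for 0.2 s.
3. the handle is pulled so that the pointer stands at the red tab (x of pointer in the frame of mark between -0.004 and 0.004 m and contact force between the fingers and draw_slide above 3 N), for 0.3 s.
At the end, for the whole second after the job is handed in: Rod middle within 3 mm along, 4 mm across and up/down of its seated place, 0.05 rad, not held; tailstock above 0.041; fingers press the spring slide with over 3 N, still (0.01 m/s), pointer within 4 mm of the red tab; rod clear of the slide; steel rod within 20 mm of its start (all of step 2 and all of step 3 and contact force between the fingers and brass_rod below 0.1 N and linear speed of draw_slide below 0.01 m/s and contact force between draw_slide and brass_rod below 0.2 N and distance of steel_rod_mid from where it was at the start of the episode below 0.02 m); the arm keeps its last pose, push and grip.
It fails at once if the steel rod is moved more than 20 mm (distance of steel_rod_mid from where it was at the start of the episode above 0.02 m).
It fails at once if another thing on the bench is moved more than 30 mm (distance of any of jar, vase, hammer, brush, cup, screw_tray from where it was at the start of the episode above 0.03 m).
It fails at once if the red tab is shifted (distance of mark from where it was at the start of the episode above 0.003 m).
It also fails if it takes over 58 s, if anything falls off the work surface, if the arm or the gripper's body presses on something with over 40 N, if the wrist force passes 120 N, or if a joint passes its speed limit or range.

## Working session

There is one attempt and no reset: what is moved stays moved. The work goes in short steps, Python scripts to look and compute and a tool call to move; the robot and the scene stay as the last step left them, time stands still between calls to the robot, and variables do not carry over. Pictures are saved under pics/ and viewed, and the job is handed in when it is done.

Besides the shell and the picture viewer there is one more tool, called after "Emit:" in YAML: its name, and indented under it one key for each argument. apply_moves: Moves the arm, as the interface text tells. Its arguments: {"type":"object","properties":{"motion":{"type":"array","items":{"type":"array","items":{"type":"array","items":{"type":"number"}}}},"squeeze":{"type":"number"}},"required":["motion"]}

```bash
ls; mkdir -p pics; python3 - <<'E'
from station import *
import cv2,numpy as np
s=get_state();print(s)
for n in("side","top","wrist"):
    c=get_calibration(n);print(n,c)
    cv2.imwrite(f"pics/{n}0.png",snapshot(n)[:,:,::-1])
E
```

```text
pics
{'clock': 0.0, 'joints': array([ 1.59910550e+00,  3.59422328e-01,  1.10631040e-02, -3.90823528e-04,
       -1.22408599e+00, -2.88140023e-01]), 'joint_vel': array([-0.00095057, -0.0021725 , -0.00020587, -0.00127548,  0.00125768,
       -0.00051074]), 'joint_efforts': array([-2.41434309e-04, -5.82713091e+01,  2.93050611e+01,  6.99747384e+00,
        6.82278143e-03, -1.51419463e-04]), 'position': array([0.17327893, 0.65187332, 0.22559428]), 'tool_rot': array([-1.07616087,  1.39737974, -1.39935425]), 'force': array([ 0.0268956 ,  0.51544655, -0.15149189]), 'wrist_torque': array([ 0.02895743, -0.00847286, -0.05017999]), 'finger_gap': 0.9955637955303605}
side {'mtx': array([[470.8317378 ,   0.        , 259.63192352],
       [  0.        , 470.8317378 , 188.13070739],
       [  0.        ,   0.        ,   1.        ]]), 'R': array([[ 0.97637427, -0.21582438, -0.01063604],
       [-0.1553704 , -0.6669736 , -0.72870176],
       [ 0.15017765,  0.71313817, -0.68474858]]), 't': array([-0.50494605,  0.13804773,  1.52138227])}
top {'mtx': array([[354.15527722,   0.        , 251.96872779],
       [  0.        , 354.15527722, 190.11005443],
       [  0.        ,   0.        ,   1.        ]]), 'R': array([[ 0.0092538 , -0.9996013 ,  0.02667601],
       [-0.98034843, -0.01432625, -0.19675291],
       [ 0.19705663, -0.02433108, -0.98009014]]), 't': array([-0.05064933,  0.53291673,  1.43678728])}
wrist {'mtx': array([[297.31863964,   0.        , 259.14287394],
       [  0.        , 297.31863964, 192.33011682],
       [  0.        ,   0.        ,   1.        ]]), 'R': array([[-0.25609253, -0.96665161,  0.00113269],
       [-0.9273884 ,  0.24602087,  0.2818235 ],
       [-0.2727038 ,  0.07112245, -0.9594656 ]]), 't': array([ 0.67350808, -0.03498402,  0.39038575])}
```

View pics/side0.png

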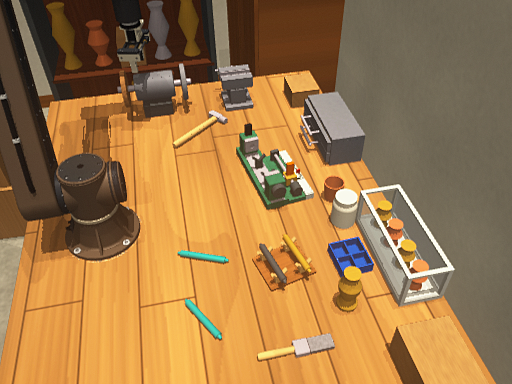

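View pics/top0.png

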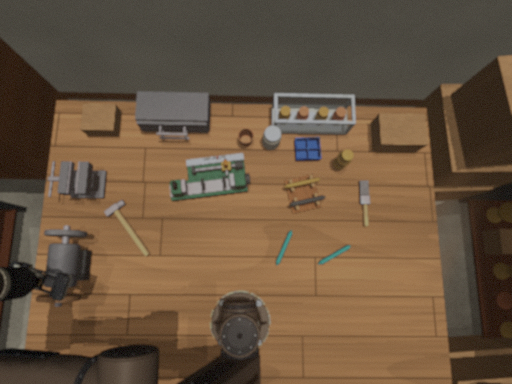

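View pics/wrist0.png

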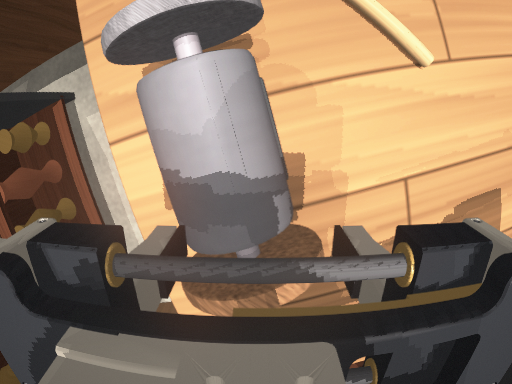

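```bash
python3 - <<'E'
import cv2
a=cv2.imread("pics/side0.png");b=cv2.imread("pics/top0.png")
cv2.imwrite("pics/s_fix.png",cv2.resize(a[115:215,225:325],None,fx=6,fy=6,interpolation=cv2.INTER_CUBIC))
cv2.imwrite("pics/s_rack.png",cv2.resize(a[225:295,245:325],None,fx=8,fy=8,interpolation=cv2.INTER_CUBIC))
cv2.imwrite("pics/t_fix.png",cv2.resize(b[145:210,162:262],None,fx=8,fy=8,interpolation=cv2.INTER_CUBIC))
cv2.imwrite("pics/t_rack.png",cv2.resize(b[170:215,275:335],None,fx=10,fy=10,interpolation=cv2.INTER_CUBIC))
E
```

```text
(no output)
```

View pics/s_fix.png

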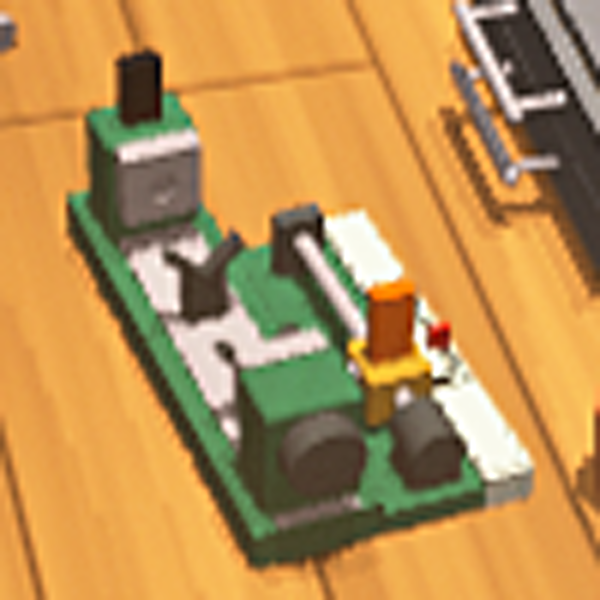

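View pics/t_fix.png

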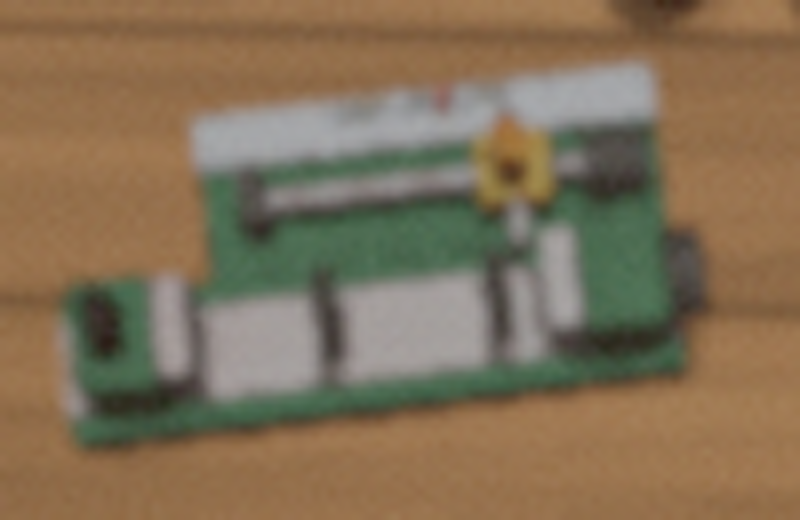

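View pics/t_rack.png

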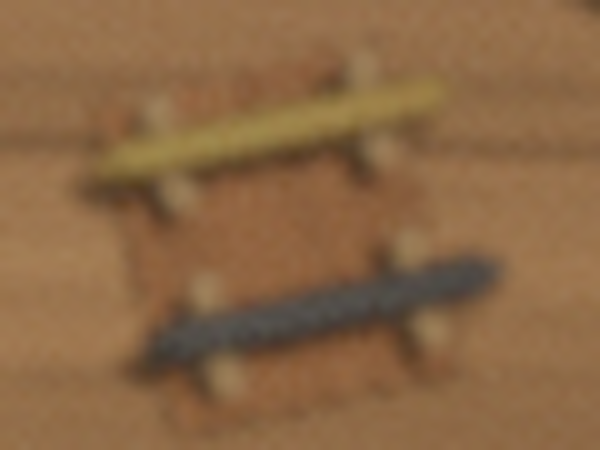

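View pics/s_rack.png

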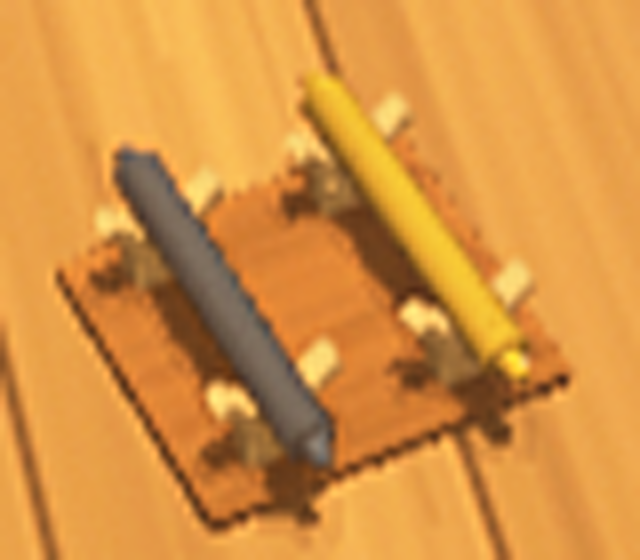

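```bash
cat > h.py <<'E'
from station import *
import numpy as np, cv2
from scipy.spatial.transform import Rotation as Ro
def ray(n,u,v,c=None):
    c=c or get_calibration(n); M=c["mtx"];R=np.array(c["R"]);t=np.array(c["t"])
    x=(u-M[0,2])/M[0,0];y=(v-M[1,2])/M[1,1]
    if n=="wrist":
        r=np.hypot(x,y); d=np.array([x/r*np.sin(r),y/r*np.sin(r),np.cos(r)]) if r>1e-9 else np.array([0,0,1.])
    else: d=np.array([x,y,1.])
    d=R.T@d; return -R.T@t, d/np.linalg.norm(d)
def onz(n,u,v,z,c=None):
    o,d=ray(n,u,v,c); return o+d*(z-o[2])/d[2]
def proj(n,X,c=None):
    c=c or get_calibration(n); M=c["mtx"]; p=np.array(c["R"])@np.asarray(X)+np.array(c["t"])
    if n=="wrist":
        th=np.arctan2(np.hypot(p[0],p[1]),p[2]); k=th/np.hypot(p[0],p[1]); x,y=p[0]*k,p[1]*k
    else: x,y=p[0]/p[2],p[1]/p[2]
    return np.array([M[0,0]*x+M[0,2],M[1,1]*y+M[1,2]])
def tri(obs): # [(name,u,v,calib)]
    A=np.zeros((3,3));b=np.zeros(3)
    for n,u,v,c in obs:
        o,d=ray(n,u,v,c);P=np.eye(3)-np.outer(d,d);A+=P;b+=P@o
    X=np.linalg.solve(A,b); 
    return X,[np.linalg.norm(np.cross(X-ray(n,u,v,c)[0],ray(n,u,v,c)[1]))*1e3 for n,u,v,c in obs]
def toolmove(target,jaw):  # target TCP position, jaw dir (world xy) for tool x, tool pointing down
    s=get_state(); R=Ro.from_rotvec(s["tool_rot"]); 
    y=np.array([0,0,-1.]); best=None
    for sg in(1,-1):
        x=sg*np.array([jaw[0],jaw[1],0])/np.hypot(*jaw[:2]); T=Ro.from_matrix(np.c_[x,y,np.cross(x,y)])
        print("sg",sg,"shift mm",np.round(R.inv().apply(np.asarray(target)-s["position"])*1e3,1),"turn deg",np.round((R.inv()*T).as_rotvec(degrees=True),2))
E
python3 - <<'E'
from h import *
np.set_printoptions(precision=4,suppress=True)
s=get_state();print(Ro.from_rotvec(s["tool_rot"]).as_matrix())
T=lambda u,v:(162+u/8,145+v/8)
S=lambda u,v:(225+u/6,115+v/6)
def both(name,t,sd,z):
    print(name,tri([("top",*T(*t),None),("side",*S(*sd),None)]),onz("top",*T(*t),z),onz("side",*S(*sd),z))
both("fin top",(97,312),(140,60),.150)
both("handle top",(507,122),(392,290),.113)
both("red",(443,98),(438,335),.035)
both("scale far +x corner... tail far",(192,120),(350,212),.031)
both("scale far head",(650,65),(530,470),.031)
both("near tail corner bed",(82,432),(75,205),.031)
both("near head corner",(683,372),(250,540),.031)
for nm,f,z in(("rod",[(319,179.2),(284,187)],.045),):
    for p in f: print(onz("top",*p,z))
for p in[(245+315/8,225+75/8),(245+518/8,225+365/8)]:print("side",onz("side",*p,.045))
E
```

```text
[[-0.257  -0.0002  0.9664]
 [-0.9664 -0.0013 -0.257 ]
 [ 0.0013 -1.      0.0001]]
fin top (array([0.5355, 0.2648, 0.1442]), [np.float64(0.1705506975080215), np.float64(0.17055069750793486)]) [0.5341 0.2636 0.15  ] [0.5342 0.2568 0.15  ]
handle top (array([0.643 , 0.0678, 0.1069]), [np.float64(3.3851649462474853), np.float64(3.3851649462474773)]) [0.6448 0.0673 0.113 ] [0.6373 0.06   0.113 ]
red (array([0.6813, 0.1068, 0.0311]), [np.float64(0.07725228059035562), np.float64(0.07725228059062832)]) [0.6802 0.1065 0.035 ] [0.6798 0.1025 0.035 ]
scale far +x corner... tail far (array([0.666 , 0.2433, 0.0222]), [np.float64(3.1243487325225767), np.float64(3.1243487325223454)]) [0.6667 0.2418 0.031 ] [0.6597 0.2318 0.031 ]
scale far head (array([ 0.7049, -0.0052,  0.0198]), [np.float64(0.6048094713026433), np.float64(0.6048094713027655)]) [ 0.702  -0.0053  0.031 ] [ 0.7    -0.0164  0.031 ]
near tail corner bed (array([0.4966, 0.2944, 0.0179]), [np.float64(0.46969871292199056), np.float64(0.4696987129218898)]) [0.4948 0.2918 0.031 ] [0.4936 0.2781 0.031 ]
near head corner (array([ 0.5347, -0.0254,  0.0212]), [np.float64(1.0737351567485949), np.float64(1.0737351567486861)]) [ 0.5317 -0.0253  0.031 ] [ 0.5336 -0.0348  0.031 ]
[ 0.5871 -0.3312  0.045 ]
[ 0.5507 -0.1806  0.045 ]
side [ 0.5547 -0.1839  0.045 ]
side [ 0.5905 -0.3323  0.045 ]
```

```bash
python3 - <<'E'
from h import *
np.set_printoptions(precision=4,suppress=True)
c=get_calibration("wrist");s=get_state();R=Ro.from_rotvec(s["tool_rot"])
cam=-c["R"].T@c["t"];print("cam in tool mm",R.inv().apply(cam-s["position"])*1e3,"axis in tool",R.inv().apply(c["R"][2]))
a=np.radians(186.8)
toolmove([0.52,0.10,0.32],[np.cos(a),np.sin(a)])
E
```

```text
cam in tool mm [   0.7713 -157.9252   75.8907] axis in tool [-0.0001  0.9594 -0.282 ]
sg 1 shift mm [444.5 -93.5 476.9] turn deg [-0.05 68.31  0.06]
sg -1 shift mm [444.5 -93.5 476.9] turn deg [   0.07 -111.69    0.06]
```

Emit:
apply_moves:
  motion:
    - [[0,-60,0,0,0,0,-1],[60,-94,65,0,10,0,-1],[444.5,-94,477,0,68.3,0,-1],[444.5,-94,477,0,68.3,0,-1],[444.5,-94,477,0,68.3,0,-1],[444.5,-94,477,0,68.3,0,-1],[444.5,-94,477,0,68.3,0,-1],[444.5,-94,477,0,68.3,0,-1],[444.5,-94,477,0,68.3,0,-1],[444.5,-94,477,0,68.3,0,-1],[444.5,-94,477,0,68.3,0,-1],[444.5,-94,477,0,68.3,0,-1],[444.5,-94,477,0,68.3,0,-1],[444.5,-94,477,0,68.3,0,-1],[444.5,-94,477,0,68.3,0,-1],[444.5,-94,477,0,68.3,0,-1]]
  squeeze: 30

```text
clock: 2.15
position: [0.5199, 0.101, 0.3207]
tool_rot: [-0.13, 2.159, -2.159]
force: [-0.1, 0.2, 0.5]
finger_gap: 1.001
```

```bash
cat > shot.py <<'E'
import sys,pickle
from h import *
n=sys.argv[1]
s=get_state();c=get_calibration("wrist")
im=snapshot("wrist")[:,:,::-1];cv2.imwrite(f"pics/{n}.png",im);pickle.dump((s,c),open(f"pics/{n}.pkl","wb"))
np.set_printoptions(precision=4,suppress=True)
print(s["clock"],s["position"],s["joints"],np.abs(s["joint_vel"]).max(),s["force"],s["finger_gap"])
E
python3 shot.py w1
```

```text
2.15 [0.5199 0.101  0.3207] [ 0.5625  0.0681 -0.1499 -0.0001 -1.3525 -0.442 ] 0.0019888783308952855 [-0.137  0.212  0.486] 1.0009200164426275
```

View pics/w1.png

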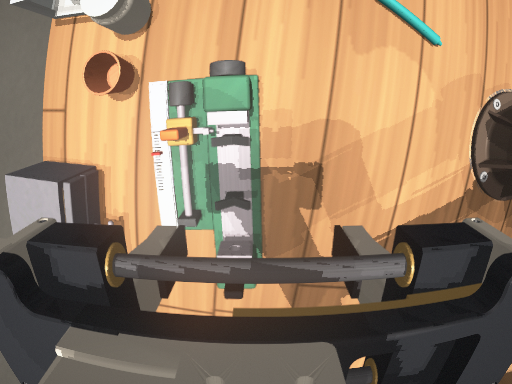

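```bash
python3 - <<'E'
import cv2
a=cv2.imread("pics/w1.png")
cv2.imwrite("pics/w1a.png",cv2.resize(a[55:185,140:280],None,fx=5.4,fy=4.6*5.4/5.4,interpolation=cv2.INTER_CUBIC))
cv2.imwrite("pics/w1b.png",cv2.resize(a[170:310,140:280],None,fx=4,fy=4,interpolation=cv2.INTER_CUBIC))
E
```

```text
(no output)
```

View pics/w1a.png

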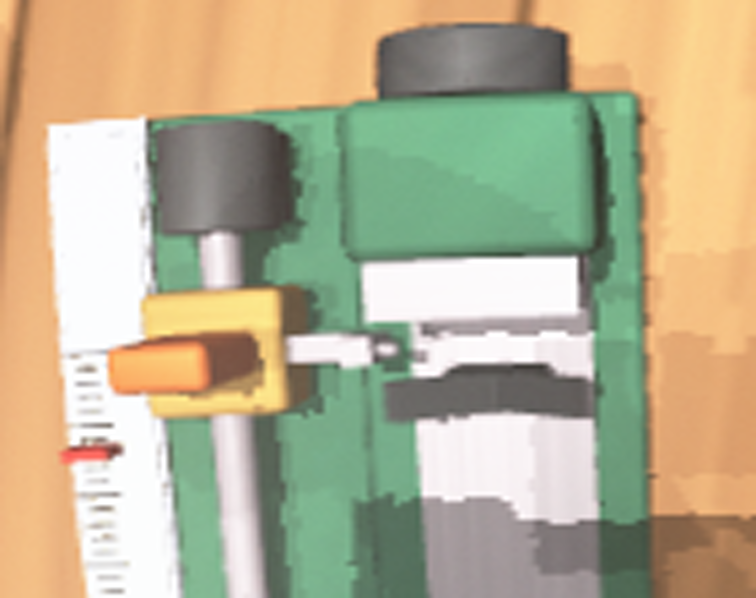

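View pics/w1b.png

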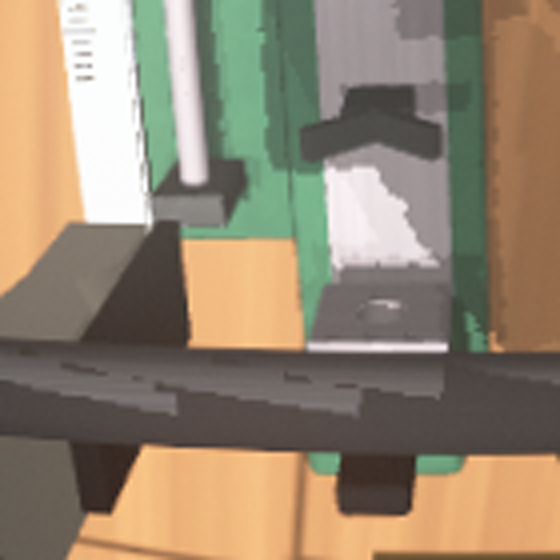

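```bash
python3 - <<'E'
from h import *
import pickle
np.set_printoptions(precision=4,suppress=True)
s,c=pickle.load(open("pics/w1.pkl","rb"))
A=lambda u,v:(140+u/5.4,55+v/4.6); B=lambda u,v:(140+u/4,170+v/4)
f=lambda p,z:onz("wrist",*p,z,c)
r1=f(A(489,385),.087); r2=f(B(371,130),.087)
print("r1",r1,"r2",r2)
L=lambda n,p,q,z:print(n,f(p,z),f(q,z),(f(p,z)+f(q,z))/2, np.linalg.norm(f(p,z)-f(q,z)))
L("rest1 ends",A(386,385),A(592,385),.087)
L("rest2 ends",B(302,135),B(441,135),.087)
L("head back",A(350,97),A(592,92),.107)
L("head front green",A(345,257),A(598,247),.107)
L("steel face front",A(362,320),A(582,314),.105)
L("bed head edge",A(150,118),A(635,95),.031)
L("scale head",A(48,123),A(148,118),.031)
L("tail face top",B(308,347),B(450,345),.105)
d=(r2-r1)[:2];print(np.linalg.norm(d),np.degrees(np.arctan2(d[1],d[0])))
print("handle top mid",f(A(135,367),.113),"red",f(A(90,455),.04),f(A(90,455),.03))
E
```

```text
r1 [0.561  0.0702 0.087 ] r2 [0.5492 0.158  0.087 ]
rest1 ends [0.5864 0.0729 0.087 ] [0.5359 0.0674 0.087 ] [0.5611 0.0701 0.087 ] 0.050765101886417266
rest2 ends [0.5731 0.1629 0.087 ] [0.5248 0.1569 0.087 ] [0.549  0.1599 0.087 ] 0.04870031109378016
head back [ 0.6002 -0.0076  0.107 ] [ 0.545  -0.0142  0.107 ] [ 0.5726 -0.0109  0.107 ] 0.05560966264595393
head front green [0.5966 0.0363 0.107 ] [0.5386 0.0276 0.107 ] [0.5676 0.032  0.107 ] 0.058609178493909925
steel face front [0.5912 0.0533 0.105 ] [0.5402 0.0463 0.105 ] [0.5657 0.0498 0.105 ] 0.05148084320631466
bed head edge [ 0.672  -0.0038  0.031 ] [ 0.5365 -0.0226  0.031 ] [ 0.6042 -0.0132  0.031 ] 0.1368020806845835
scale head [ 0.7031 -0.0009  0.031 ] [ 0.6726 -0.0038  0.031 ] [ 0.6878 -0.0023  0.031 ] 0.03062989022338194
tail face top [0.5635 0.2365 0.105 ] [0.5131 0.2288 0.105 ] [0.5383 0.2327 0.105 ] 0.050953338650413946
0.08858887353564901 97.63773259277775
handle top mid [0.6432 0.0703 0.113 ] red [0.6779 0.1102 0.04  ] [0.6813 0.1122 0.03  ]
```

```bash
python3 - <<'E'
from h import *
a=np.radians(193.5)
toolmove([0.571,-0.257,0.16],[np.cos(a),np.sin(a)])
E
```

```text
sg 1 shift mm [ -7.7 160.6 361.5] turn deg [ 0.01 -6.61 -0.02]
sg -1 shift mm [ -7.7 160.6 361.5] turn deg [2.0000e-02 1.7339e+02 2.0000e-02]
```

Emit:
apply_moves:
  motion:
    - [[-8,0,300,0,-6.6,0,-1],[-8,0,300,0,-6.6,0,-1],[-8,20,361,0,-6.6,0,-1],[-8,100,361,0,-6.6,0,-1],[-8,160,361,0,-6.6,0,-1],[-8,160,361,0,-6.6,0,-1],[-8,160,361,0,-6.6,0,-1],[-8,160,361,0,-6.6,0,-1],[-8,160,361,0,-6.6,0,-1],[-8,160,361,0,-6.6,0,-1],[-8,160,361,0,-6.6,0,-1]]

```text
clock: 3.58
position: [0.5717, -0.2565, 0.1619]
tool_rot: [-0.246, 2.095, -2.096]
force: [0.0, 0.8, 0.3]
finger_gap: 0.998
```

```bash
python3 shot.py w2
```

```text
3.575 [ 0.5717 -0.2565  0.1619] [-0.1107  0.3257 -0.1906  0.0001 -1.0524  0.3461] 0.005984995348691211 [0.0117 0.8236 0.2861] 0.9979216417540367
```

View pics/w2.png

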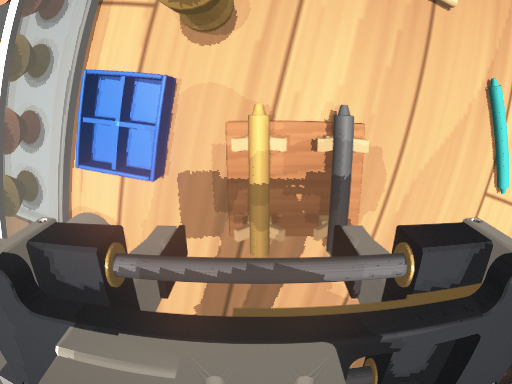

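```bash
python3 - <<'E'
from h import *
import pickle
np.set_printoptions(precision=4,suppress=True)
s,c=pickle.load(open("pics/w2.pkl","rb"))
im=cv2.imread("pics/w2.png");hsv=cv2.cvtColor(im,cv2.COLOR_BGR2HSV)
cv2.imwrite("pics/w2a.png",cv2.resize(im[90:260,220:300],None,fx=3.5,fy=3.5,interpolation=cv2.INTER_CUBIC))
for v in range(98,250,6):
    print(v,[tuple(hsv[v,u]) for u in (250,262)] ) if v in(146,194) else 0
g=im.astype(float)
ys=[]
for v in list(range(118,248,4)):
    r=hsv[v,225:300]; m=(r[:,0]>=19)&(r[:,0]<=30)&(r[:,1]>120)
    u=np.where(m)[0]+225; 
    if len(u)>5: ys.append((v,u.min(),u.max(),len(u)))
print(ys)
E
```

```text
146 [(np.uint8(18), np.uint8(142), np.uint8(222)), (np.uint8(23), np.uint8(127), np.uint8(251))]
194 [(np.uint8(17), np.uint8(140), np.uint8(135)), (np.uint8(17), np.uint8(144), np.uint8(147))]
[(118, np.int64(251), np.int64(267), 11), (122, np.int64(251), np.int64(267), 11), (126, np.int64(251), np.int64(267), 12), (130, np.int64(251), np.int64(266), 10), (134, np.int64(251), np.int64(266), 10), (138, np.int64(251), np.int64(266), 11), (142, np.int64(251), np.int64(266), 11), (146, np.int64(251), np.int64(267), 12), (150, np.int64(251), np.int64(265), 12), (154, np.int64(251), np.int64(264), 14), (158, np.int64(253), np.int64(264), 12), (162, np.int64(253), np.int64(264), 12), (166, np.int64(253), np.int64(264), 12), (170, np.int64(253), np.int64(264), 12), (174, np.int64(254), np.int64(264), 11), (178, np.int64(253), np.int64(264), 12), (182, np.int64(253), np.int64(262), 10)]
```

View pics/w2a.png

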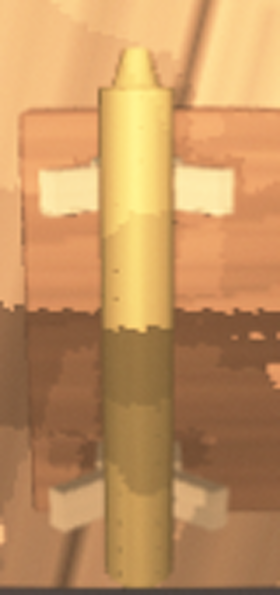

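```bash
python3 - <<'E'
from h import *
import pickle
np.set_printoptions(precision=4,suppress=True)
s,c=pickle.load(open("pics/w2.pkl","rb"))
p=onz("wrist",258.7,115.3,.047,c);q=onz("wrist",259.9,253.9,.047,c)
m=(p+q)/2;d=(q-p)[:2];print(p,q,m,np.linalg.norm(d),np.degrees(np.arctan2(d[1],d[0])))
a=np.arctan2(d[1],d[0])+np.pi/2
toolmove([m[0],m[1],0.028],[np.cos(a),np.sin(a)])
E
```

```text
[ 0.5879 -0.3241  0.047 ] [ 0.5542 -0.189   0.047 ] [ 0.571  -0.2565  0.047 ] 0.13918841961263073 104.02919893636023
sg 1 shift mm [  0.7 133.7  -0.3] turn deg [-0.04 -0.55 -0.1 ]
sg -1 shift mm [  0.7 133.7  -0.3] turn deg [  0.16 179.45  -0.06]
```

Emit:
apply_moves:
  motion:
    - [[0.7,50,0,0,-0.5,0,-0.4],[0.7,90,0,0,-0.5,0,-0.4],[0.7,120,0,0,-0.5,0,-0.4],[0.7,134,0,0,-0.5,0,-0.4],[0.7,134,0,0,-0.5,0,-0.4],[0.7,134,0,0,-0.5,0,1],[0.7,134,0,0,-0.5,0,1],[0.7,134,0,0,-0.5,0,1],[0.7,134,0,0,-0.5,0,1],[0.7,134,0,0,-0.5,0,1],[0.7,134,0,0,-0.5,0,1]]
  squeeze: 40

```text
clock: 5.0
position: [0.5722, -0.2574, 0.0273]
tool_rot: [-0.252, 2.09, -2.091]
force: [4.3, 2.4, 0.5]
finger_gap: 0.22
```

Emit:
apply_moves:
  motion:
    - [[0,-20,0,0,0,0,1],[0,-60,0,0,0,0,1],[0,-120,0,0,0,0,1],[0,-170,0,0,0,0,1],[0,-190,0,0,0,0,1],[0,-190,0,0,0,0,1],[0,-190,0,0,0,0,1]]

```text
clock: 5.88
position: [0.569, -0.2571, 0.2144]
tool_rot: [-0.258, 2.096, -2.092]
force: [-0.1, 0.4, -4.3]
finger_gap: 0.215
```

```bash
python3 shot.py w3; python3 - <<'E'
from h import *
a=np.radians(187.8)
ex=np.array([-.1357,.9907]);o=np.array([.5555,.119])
p=o+.012*ex
toolmove([p[0],p[1],0.16],[np.cos(a),np.sin(a)])
E
```

```text
5.875 [ 0.569  -0.2571  0.2144] [-0.1126  0.2862 -0.1203 -0.0009 -1.1677  0.3554] 0.014176114296487905 [-0.1485  0.3775 -4.3278] 0.2148333792342883
sg 1 shift mm [ -78.6   54.7 -380.2] turn deg [0.1  6.09 0.2 ]
sg -1 shift mm [ -78.6   54.7 -380.2] turn deg [ 3.0000e-01 -1.7391e+02 -1.5000e-01]
```

View pics/w3.png

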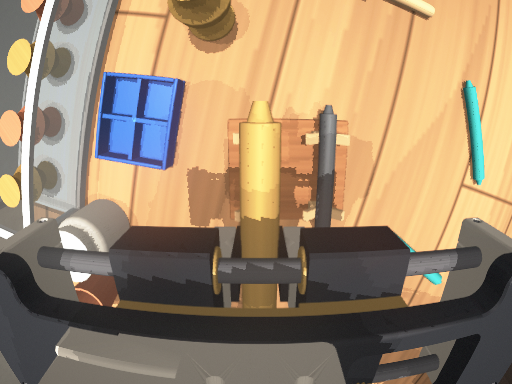

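Emit:
apply_moves:
  motion:
    - [[-10,0,-60,0,1,0,1],[-25,0,-120,0,2,0,1],[-38,0,-180,0,3,0,1],[-50,0,-240,0,4,0,1],[-65,0,-300,0,5,0,1],[-75,10,-350,0,6,0,1],[-78.6,35,-380,0,6,0,1],[-78.6,54,-380,0,6,0,1],[-78.6,54,-380,0,6,0,1],[-78.6,54,-380,0,6,0,1],[-78.6,54,-380,0,6,0,1]]

```text
clock: 7.3
position: [0.5558, 0.13, 0.1633]
tool_rot: [-0.147, 2.15, -2.149]
force: [-0.1, -0.2, -3.2]
finger_gap: 0.217
```

```bash
python3 shot.py w4; python3 - <<'E'
import cv2
from h import *
a=cv2.imread("pics/w4.png")
cv2.imwrite("pics/w4a.png",cv2.resize(a[20:260,130:330],None,fx=2.5,fy=2.5,interpolation=cv2.INTER_CUBIC))
for n in("side","top"):cv2.imwrite(f"pics/{n}4.png",snapshot(n)[:,:,::-1])
a=cv2.imread("pics/side4.png");cv2.imwrite("pics/side4a.png",cv2.resize(a[80:215,205:335],None,fx=5,fy=4.4,interpolation=cv2.INTER_CUBIC))
E
```

```text
7.3 [0.5558 0.13   0.1633] [ 0.5726  0.2378 -0.3117  0.0002 -1.0201 -0.4353] 0.0041901060812571155 [-0.0584 -0.1614 -3.1677] 0.21681737846773907
```

View pics/w4a.png

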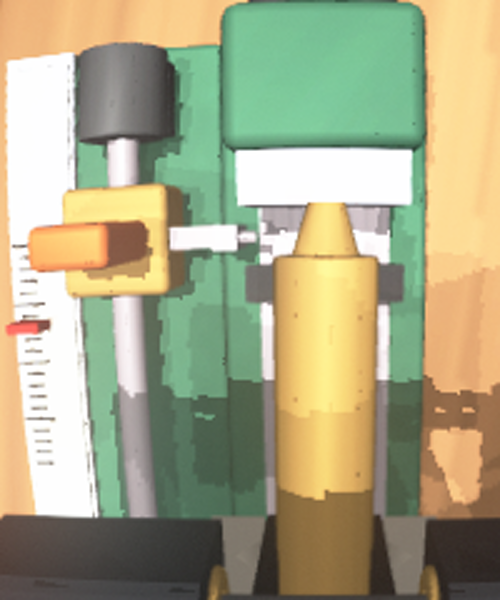

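View pics/side4a.png

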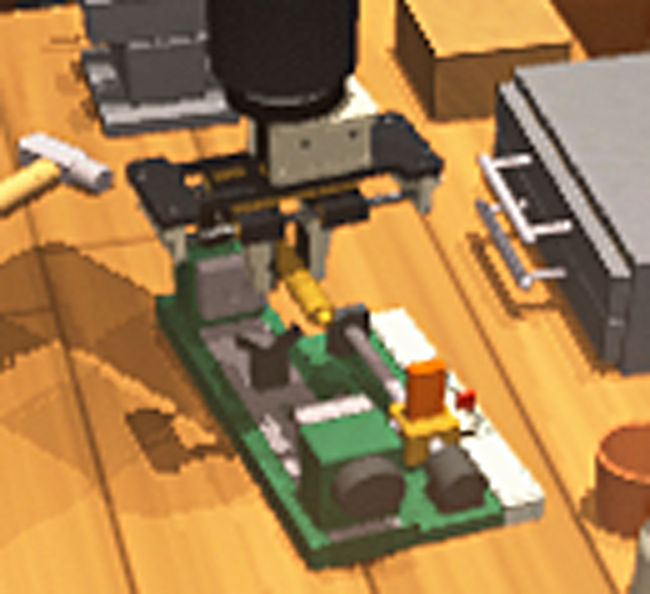

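```bash
python3 - <<'E'
from h import *
import pickle
np.set_printoptions(precision=4,suppress=True)
s,c=pickle.load(open("pics/w4.pkl","rb"))
P=lambda u,v,z:onz("wrist",130+u/2.5,20+v/2.5,z,c)
hd=P(324,203,.105);r1=P(325,283,.087);rt=P(327,205,.182);rs=P(326,257,.182)
print("headface top",hd,"rest1",r1,"rod tip",rt,"shoulder",rs)
R=Ro.from_rotvec(s["tool_rot"]);print("tool x ang",np.degrees(np.arctan2(*R.as_matrix()[[1,0],0])), R.as_matrix()[:,1])
d=(rs-rt)[:2]; 
for yaw in(97.,97.7,98.4):
    ex=np.array([np.cos(np.radians(yaw)),np.sin(np.radians(yaw))])
    print(yaw,"orig from head",hd[:2]+.07*ex,"from rest",r1[:2]+.045*ex,"tool minus rod tip",(s["position"][:2]-rt[:2])@ex)
L=lambda a,b:print("edge ang",np.degrees(np.arctan2(*(b-a)[[1,0]])))
L(P(245,55,.031),P(73,55,.031))
print("scale edge",P(5,60,.031),P(37,515,.031));L(P(5,60,.031),P(37,515,.031));L(P(75,60,.031),P(98,515,.031))
L(P(412,205,.105),P(236,205,.105));L(P(415,147,.107),P(226,147,.107))
print("handle top centre",P(68,248,.113),"red",P(27,327,.035))
E
```

```text
headface top [0.5661 0.0495 0.105 ] rest1 [0.5624 0.0741 0.087 ] rod tip [0.5654 0.0514 0.182 ] shoulder [0.5643 0.0611 0.182 ]
tool x ang -172.12549718701138 [ 0.0011  0.0005 -1.    ]
97.0 orig from head [0.5576 0.119 ] from rest [0.5569 0.1188] tool minus rod tip 0.07917909836357344
97.7 orig from head [0.5567 0.1189] from rest [0.5563 0.1187] tool minus rod tip 0.07917342943166797
98.4 orig from head [0.5559 0.1188] from rest [0.5558 0.1186] tool minus rod tip 0.07915594301991918
edge ang 3.6233337047977345
scale edge [0.7041 0.0003 0.031 ] [0.6749 0.1947 0.031 ]
edge ang 98.54390985365329
edge ang 98.0313214215299
edge ang 7.9460792190575775
edge ang 7.882309959034071
handle top centre [0.6378 0.0703 0.113 ] red [0.6802 0.1101 0.035 ]
```

Emit:
apply_moves:
  motion:
    - [[1.2,30,-3,0,0,0,1],[1.2,60,-3,0,0,0,1],[1.2,80,-3,0,0,0,1],[1.2,90,-3,0,0,0,1],[1.2,95,-3,0,0,0,1],[1.2,95,-3,0,0,0,1],[1.2,95,-3,0,0,0,1]]

```text
clock: 8.32
position: [0.5541, 0.1334, 0.0684]
tool_rot: [-0.147, 2.15, -2.149]
force: [-0.6, 0.8, -3.3]
finger_gap: 0.217
```

```bash
python3 shot.py w5; python3 - <<'E'
import cv2
a=cv2.imread("pics/w5.png")
cv2.imwrite("pics/w5a.png",cv2.resize(a[0:260,130:370],None,fx=2.3,fy=2.3,interpolation=cv2.INTER_CUBIC))
E
```

```text
8.325 [0.5541 0.1334 0.0684] [ 0.5795  0.3396 -0.4213  0.0002 -0.8086 -0.4413] 0.002212126195233 [-0.6479  0.7945 -3.3484] 0.21655384616208295
```

View pics/w5a.png

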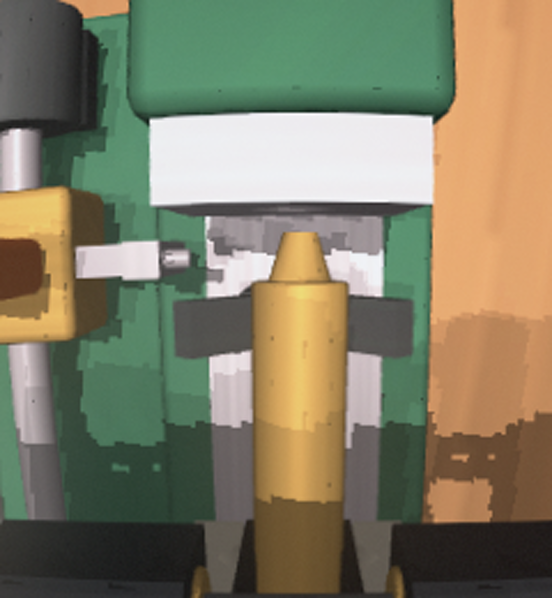

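Emit:
apply_moves:
  motion:
    - [[-1.4,0,0,0,0,0,1],[-1.4,3,0,0,0,0,1],[-1.4,5,0,0,0,0,1],[-1.4,6,0,0,0,0,1],[-1.4,6,0,0,0,0,1]]

```text
clock: 9.0
position: [0.5551, 0.1332, 0.0622]
tool_rot: [-0.149, 2.149, -2.15]
force: [-2.5, -1.0, 4.5]
finger_gap: 0.22
```

Emit:
apply_moves:
  motion:
    - [[-0.5,0,0,0,0,0,0.1],[-0.5,0,0,0,0,0,0.1],[-0.5,0,0,0,0,0,0.1],[-0.5,0,0,0,0,0,0.1],[-0.5,-20,0,0,0,0,0.1],[-0.5,-60,0,0,0,0,0.1],[-0.5,-110,0,0,0,0,0.1],[-0.5,-140,0,0,0,0,0.1],[-0.5,-140,0,0,0,0,0.1],[-0.5,-140,0,0,0,0,0.1]]

```text
clock: 10.25
position: [0.5551, 0.1333, 0.201]
tool_rot: [-0.149, 2.15, -2.15]
force: [-0.9, -0.4, -0.4]
finger_gap: 0.452
```

```bash
python3 shot.py w6; python3 - <<'E'
import cv2
from h import *
a=cv2.imread("pics/w6.png")
cv2.imwrite("pics/w6a.png",cv2.resize(a[40:300,130:340],None,fx=2.3,fy=2.3,interpolation=cv2.INTER_CUBIC))
cv2.imwrite("pics/side6.png",snapshot("side")[:,:,::-1])
a=cv2.imread("pics/side6.png");cv2.imwrite("pics/side6a.png",cv2.resize(a[100:215,215:335],None,fx=5,fy=5,interpolation=cv2.INTER_CUBIC))
E
```

```text
10.25 [0.5551 0.1333 0.201 ] [ 0.578   0.2073 -0.259  -0.0005 -1.1051 -0.4398] 0.0158420307289949 [-0.9132 -0.3796 -0.4195] 0.45238500255553193
```

View pics/w6a.png

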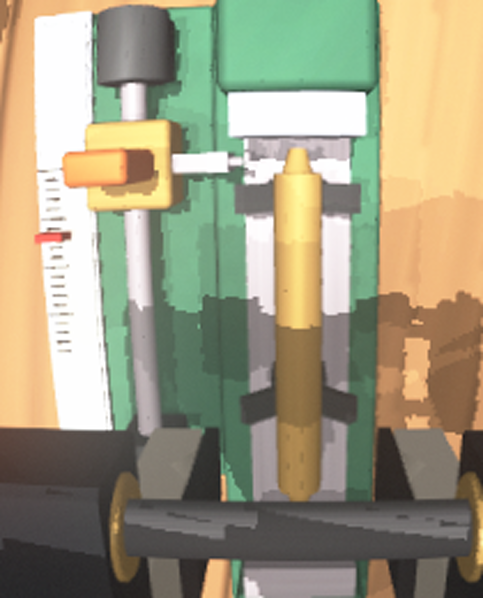

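View pics/side6a.png

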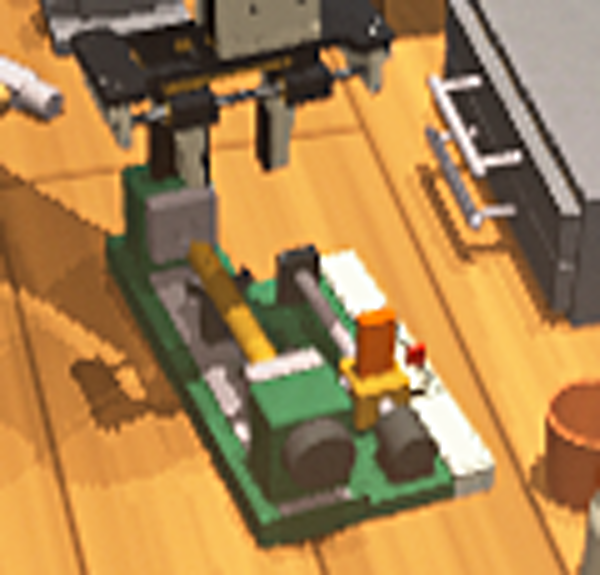

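```bash
python3 - <<'E'
from h import *
import pickle
np.set_printoptions(precision=4,suppress=True)
s,c=pickle.load(open("pics/w6.pkl","rb"))
P=lambda u,v,z:onz("wrist",130+u/2.3,40+v/2.3,z,c)
a=P(298,177,.082);b=P(299,488,.082);d=b-a;print(a,b,np.linalg.norm(d),np.degrees(np.arctan2(d[1],d[0])),(a+b)/2)
s1,c1=pickle.load(open("pics/w1.pkl","rb"))
print("fin head-side top edge",onz("wrist",140+376/4,170+458/4,.15,c1), "other",onz("wrist",140+376/4,170+513/4,.15,c1),onz("wrist",140+376/4,170+513/4,.105,c1))
print("rot",get_state()["tool_rot"])
an=np.radians(278)
toolmove([.5355,.2645,.22],[np.cos(an),np.sin(an)])
E
```

```text
[0.5633 0.066  0.082 ] [0.5438 0.2023 0.082 ] 0.13768347560311714 98.16620546671614 [0.5536 0.1341 0.082 ]
fin head-side top edge [0.5344 0.2502 0.15  ] other [0.5326 0.2731 0.15  ] [0.5331 0.3071 0.105 ]
rot [-0.1507  2.15   -2.1516]
sg 1 shift mm [   1.2  -19.7 -132.8] turn deg [  0.06 -90.09   0.11]
sg -1 shift mm [   1.2  -19.7 -132.8] turn deg [-0.11 89.91  0.06]
```

Emit:
apply_moves:
  motion:
    - [[0,-19,-30,0,-10,0,0.1],[0,-19,-60,0,-20,0,0.1],[0,-19,-90,0,-30,0,0.1],[1,-19,-133,0,-40,0,0.1],[1,-19,-133,0,-50,0,0.1],[1,-19,-133,0,-60,0,0.1],[1,-19,-133,0,-70,0,0.1],[1,-19,-133,0,-80,0,0.1],[1,-19,-133,0,-90,0,0.1],[1,-19,-133,0,-90,0,0.1],[1,-19,-133,0,-90,0,0.1],[1,-19,-133,0,-90,0,0.1]]

```text
clock: 11.85
position: [0.5361, 0.2649, 0.2203]
tool_rot: [-1.271, 1.109, -1.109]
force: [1.0, -0.6, 0.0]
finger_gap: 0.447
```

```bash
python3 shot.py w7
```

```text
11.85 [0.5361 0.2649 0.2203] [ 0.7854  0.2376 -0.1733 -0.     -1.1604  0.9213] 0.011144611199686474 [ 0.9754 -0.5583  0.0381] 0.4471555159492779
```

View pics/w7.png

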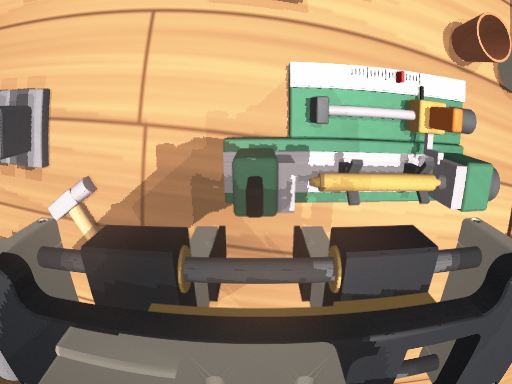

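```bash
python3 - <<'E'
from h import *
import pickle
np.set_printoptions(precision=4,suppress=True)
im=cv2.imread("pics/w7.png")
cv2.imwrite("pics/w7a.png",cv2.resize(im[60:225,215:415],None,fx=4,fy=3.6,interpolation=cv2.INTER_CUBIC))
E
```

```text
(no output)
```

View pics/w7a.png

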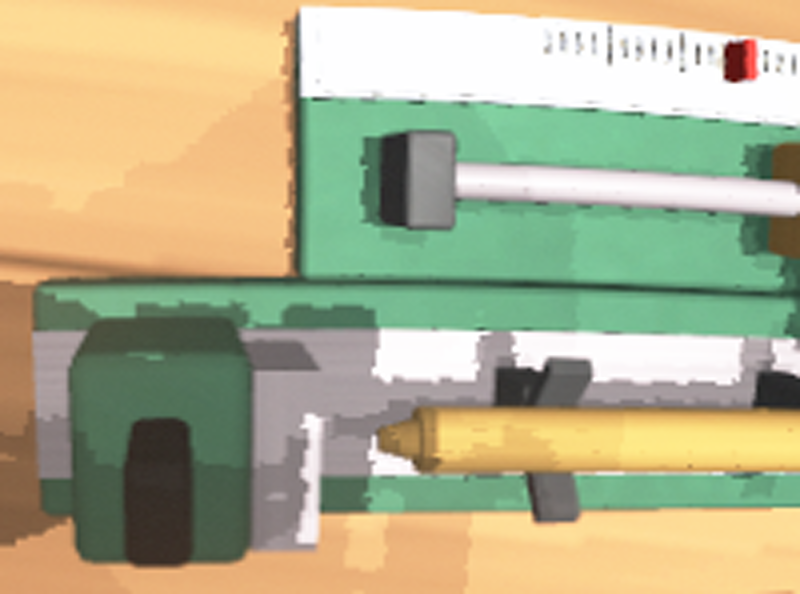

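```bash
python3 - <<'E'
from h import *
import pickle
np.set_printoptions(precision=4,suppress=True)
s,c=pickle.load(open("pics/w7.pkl","rb"))
f=onz("wrist",254.8,202,.15,c);print(f)
f2=f[:2]; an=np.radians(278.1)
toolmove([f[0],f[1],.116],[np.cos(an),np.sin(an)])
E
```

```text
[0.5362 0.2678 0.15  ]
sg 1 shift mm [ -2.9 104.4   0.4] turn deg [ 0.01 -0.28  0.01]
sg -1 shift mm [ -2.9 104.4   0.4] turn deg [ -0.01 179.72   0.02]
```

Emit:
apply_moves:
  motion:
    - [[-2.9,50,0,0,0,0,0.1],[-2.9,85,0,0,0,0,0.1],[-2.9,104,0,0,0,0,0.1],[-2.9,104,0,0,0,0,0.1],[-2.9,104,0,0,0,0,1],[-2.9,104,0,0,0,0,1],[-2.9,104,0,0,0,0,1],[-2.9,104,0,0,0,0,1],[-2.9,104,0,0,0,0,1]]
  squeeze: 25

```text
clock: 13.02
position: [0.5362, 0.2682, 0.1175]
tool_rot: [-1.27, 1.106, -1.107]
force: [-1.8, -0.1, 6.3]
finger_gap: 0.159
```

Emit:
apply_moves:
  motion:
    - [[4,0,0,0,0,0,1],[8,0,0,0,0,0,1],[12,0,0,0,0,0,1],[16,0,0,0,0,0,1],[20,0,0,0,0,0,1],[24,0,0,0,0,0,1],[28,0,0,0,0,0,1],[31,0,0,0,0,0,1],[33,0,0,0,0,0,1],[33,0,0,0,0,0,1]]

```text
clock: 14.28
position: [0.5408, 0.2364, 0.1175]
tool_rot: [-1.269, 1.106, -1.106]
force: [-3.0, 4.4, 5.3]
finger_gap: 0.159
```

```bash
python3 shot.py w8; python3 - <<'E'
import cv2
im=cv2.imread("pics/w8.png")
cv2.imwrite("pics/w8a.png",cv2.resize(im[0:270,180:480],None,fx=2.6,fy=2.2,interpolation=cv2.INTER_CUBIC))
E
```

```text
14.275 [0.5408 0.2364 0.1175] [ 0.7428  0.312  -0.3251 -0.0005 -0.9312  0.9671] 0.0021154284714612 [-3.0073  4.4208  5.3019] 0.15915941467569625
```

View pics/w8a.png

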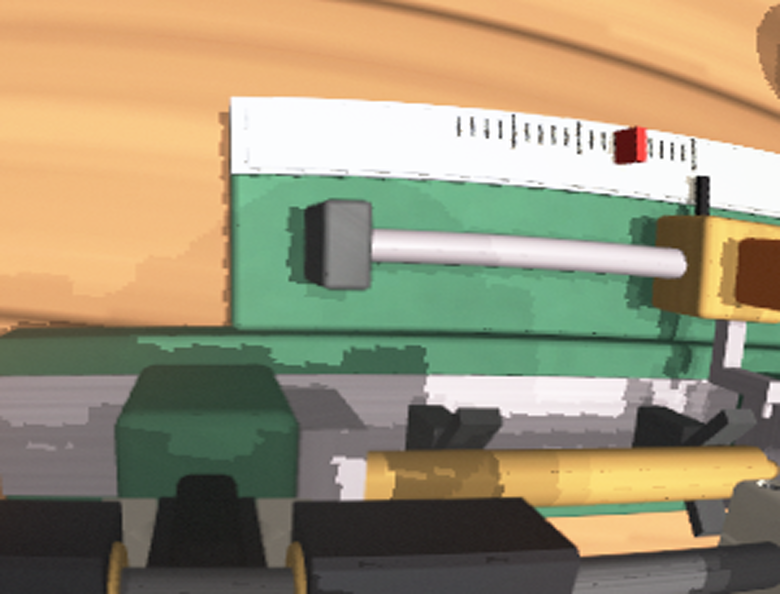

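Emit:
apply_moves:
  motion:
    - [[2,0,0,0,0,0,1],[4,0,0,0,0,0,1],[6,0,0,0,0,0,1],[8,0,0,0,0,0,1],[8,0,0,0,0,0,1]]

```text
clock: 14.95
position: [0.5419, 0.2286, 0.1175]
tool_rot: [-1.269, 1.106, -1.106]
force: [-2.7, 5.2, 5.3]
finger_gap: 0.158
```

Emit:
apply_moves:
  motion:
    - [[1,0,0,0,0,0,1],[2,0,0,0,0,0,1],[3,0,0,0,0,0,1],[3,0,0,0,0,0,1]]

```text
clock: 15.45
position: [0.5423, 0.2262, 0.1175]
tool_rot: [-1.268, 1.106, -1.105]
force: [-4.6, 6.6, 5.3]
finger_gap: 0.157
```

Emit:
apply_moves:
  motion:
    - [[1,0,0,0,0,0,1],[1,0,0,0,0,0,1],[2,0,0,0,0,0,1],[2,0,0,0,0,0,1]]

```text
clock: 15.95
position: [0.5423, 0.226, 0.1175]
tool_rot: [-1.266, 1.107, -1.103]
force: [-6.3, 15.1, 5.7]
finger_gap: 0.161
```

Emit:
apply_moves:
  motion:
    - [[1,0,0,0,0,0,1],[1,0,0,0,0,0,1],[0,0,0,0,0,0,0.1],[0,0,0,0,0,0,0.1],[0,0,0,0,0,0,0.1],[0,-30,0,0,0,0,0.1],[0,-80,0,0,0,0,0.1],[0,-110,0,0,0,0,0.1],[0,-110,0,0,0,0,0.1],[0,-110,0,0,0,0,0.1]]

```text
clock: 17.2
position: [0.5417, 0.2217, 0.2258]
tool_rot: [-1.272, 1.108, -1.107]
force: [-0.4, -0.0, -0.7]
finger_gap: 0.449
```

```bash
python3 shot.py w9; python3 - <<'E'
import cv2
im=cv2.imread("pics/w9.png")
cv2.imwrite("pics/w9a.png",cv2.resize(im[60:225,215:475],None,fx=3,fy=3,interpolation=cv2.INTER_CUBIC))
E
```

```text
17.2 [0.5417 0.2217 0.2258] [ 0.7221  0.2135 -0.1919 -0.0004 -1.1665  0.9863] 0.01562184162352526 [-0.3954 -0.0005 -0.658 ] 0.4494219050705105
```

View pics/w9a.png

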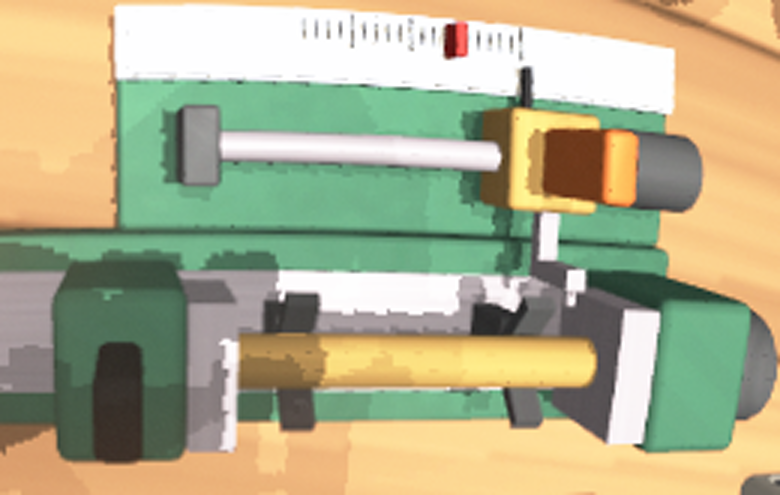

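```bash
python3 - <<'E'
from h import *
import pickle
np.set_printoptions(precision=4,suppress=True)
s,c=pickle.load(open("pics/w9.pkl","rb"))
P=lambda u,v,z:onz("wrist",215+u/3,60+v/3,z,c)
y=np.radians(98.1);ex=np.array([np.cos(y),np.sin(y)]);ey=np.array([-ex[1],ex[0]]);o=np.array([.5562,.1188])
F=lambda p:(np.round(p,4),np.round([(p[:2]-o)@ex*1e3,(p[:2]-o)@ey*1e3],1))
print("pointer tip",F(P(526,72,.033)),"red base",F(P(455,55,.033)),"red low",F(P(455,55,.037)),"red top",F(P(457,24,.045)))
print("handle top centre",F(P(620,168,.113)),"carriage front edge",F(P(512,160,.062)),F(P(485,160,.031)))
print("tail face",F(P(228,395,.105)),"head face",F(P(630,375,.105)),"head shoulder",F(P(595,362,.085)),"tail shoulder",F(P(240,362,.085)))
E
```

```text
pointer tip (array([0.6749, 0.0762, 0.033 ]), array([ -58.9, -111.5])) red base (array([0.6744, 0.1086, 0.033 ]), array([ -26.8, -115.6])) red low (array([0.6738, 0.11  , 0.037 ]), array([ -25.3, -115.2])) red top (array([0.685 , 0.1138, 0.045 ]), array([ -23.1, -126.8]))
handle top centre (array([0.6388, 0.0709, 0.113 ]), array([-59.1, -75.1])) carriage front edge (array([0.6354, 0.0891, 0.062 ]), array([-40.6, -74.2])) (array([0.6346, 0.0876, 0.031 ]), array([-41.9, -73.2]))
tail face (array([0.5405, 0.1894, 0.105 ]), array([72.1,  5.6])) head face (array([0.5685, 0.0433, 0.105 ]), array([-76.5,  -1.6])) head shoulder (array([0.5676, 0.0475, 0.085 ]), array([-72.2,  -1.2])) tail shoulder (array([0.5473, 0.1842, 0.085 ]), array([66. , -0.4]))
```

```bash
python3 - <<'E'
from h import *
an=np.radians(278.1)
toolmove([.6388,.0705,.20],[np.cos(an),np.sin(an)])
E
```

```text
sg 1 shift mm [163.   25.4  75.6] turn deg [ 0.1  -0.22  0.04]
sg -1 shift mm [163.   25.4  75.6] turn deg [-7.0000e-02  1.7978e+02  1.6000e-01]
```

Emit:
apply_moves:
  motion:
    - [[50,0,25,0,0,0,0.1],[100,5,50,0,0,0,0.1],[150,15,70,0,0,0,0.1],[163,25,75.5,0,0,0,0.1],[163,25,75.5,0,0,0,0.1],[163,25,75.5,0,0,0,0.1],[163,25,75.5,0,0,0,0.1]]

```text
clock: 18.12
position: [0.6392, 0.0723, 0.2021]
tool_rot: [-1.271, 1.105, -1.106]
force: [1.6, -0.2, 0.6]
finger_gap: 0.45
```

```bash
python3 shot.py w10; python3 - <<'E'
import cv2
im=cv2.imread("pics/w10.png")
cv2.imwrite("pics/w10a.png",cv2.resize(im[60:290,130:390],None,fx=2.5,fy=2.5,interpolation=cv2.INTER_CUBIC))
E
```

```text
18.125 [0.6392 0.0723 0.2021] [ 0.4155  0.3223 -0.0984  0.     -1.1494  1.2949] 0.004690821694339688 [ 1.6176 -0.2431  0.5867] 0.45014663591734916
```

View pics/w10a.png

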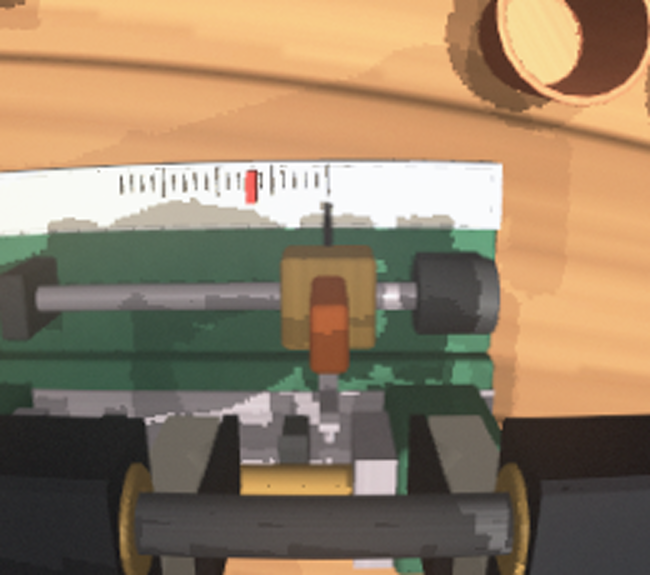

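```bash
cat > m.py <<'E'
from h import *
import pickle
np.set_printoptions(precision=4,suppress=True)
y=np.radians(98.1);ex=np.array([np.cos(y),np.sin(y)]);ey=np.array([-ex[1],ex[0]]);o=np.array([.5562,.1188])
F=lambda p:(np.round(p,4),np.round([(p[:2]-o)@ex*1e3,(p[:2]-o)@ey*1e3],1))
E
python3 - <<'E'
from m import *
s,c=pickle.load(open("pics/w10.pkl","rb"))
P=lambda u,v,z:onz("wrist",130+u/2.5,60+v/2.5,z,c)
print("ptr",F(P(327,204,.031)),"red bottom",F(P(251,202,.033)),"red top",F(P(251,172,.033)))
h=P(330,338,.113);print("handle",F(h))
an=np.radians(278.1)
toolmove([h[0],h[1],.078],[np.cos(an),np.sin(an)])
E
```

```text
ptr (array([0.6768, 0.0753, 0.031 ]), array([ -60.1, -113.3])) red bottom (array([0.6734, 0.1088, 0.033 ]), array([ -26.5, -114.6])) red top (array([0.6867, 0.1104, 0.033 ]), array([ -26.7, -128. ]))
handle (array([0.6401, 0.0694, 0.113 ]), array([-60.8, -76.1]))
sg 1 shift mm [  3.1 124.1   0.4] turn deg [-0.05 -0.1  -0.01]
sg -1 shift mm [  3.1 124.1   0.4] turn deg [  0.02 179.9   -0.08]
```

Emit:
apply_moves:
  motion:
    - [[3,50,0,0,0,0,0.1],[3,90,0,0,0,0,0.1],[3,115,0,0,0,0,0.1],[3,124,0,0,0,0,0.1],[3,124,0,0,0,0,0.1],[3,124,0,0,0,0,1],[3,124,0,0,0,0,1],[3,124,0,0,0,0,1],[3,124,0,0,0,0,1],[3,124,0,0,0,0,1]]
  squeeze: 50

```text
clock: 19.42
position: [0.64, 0.0705, 0.0785]
tool_rot: [-1.269, 1.106, -1.105]
force: [-4.0, 9.9, 4.0]
finger_gap: 0.155
```

Gripped. Pull along fixture +x (tool −x) by about 30 mm, then look.

Emit:
apply_moves:
  motion:
    - [[-5,0,0,0,0,0,1],[-10,0,0,0,0,0,1],[-15,0,0,0,0,0,1],[-20,0,0,0,0,0,1],[-25,0,0,0,0,0,1],[-29,0,0,0,0,0,1],[-32,0,0,0,0,0,1],[-32,0,0,0,0,0,1],[-32,0,0,0,0,0,1]]

```text
clock: 20.55
position: [0.6359, 0.0981, 0.0785]
tool_rot: [-1.272, 1.105, -1.109]
force: [1.7, -9.0, 3.9]
finger_gap: 0.161
```

```bash
python3 shot.py w11; python3 - <<'E'
import cv2
im=cv2.imread("pics/w11.png")
cv2.imwrite("pics/w11a.png",cv2.resize(im[80:290,130:390],None,fx=2.8,fy=2.8,interpolation=cv2.INTER_CUBIC))
E
```

```text
20.55 [0.6359 0.0981 0.0785] [ 0.457   0.4311 -0.2427  0.0027 -0.8972  1.2502] 0.00218369586038241 [ 1.7191 -8.9812  3.8805] 0.1605703536251639
```

View pics/w11a.png

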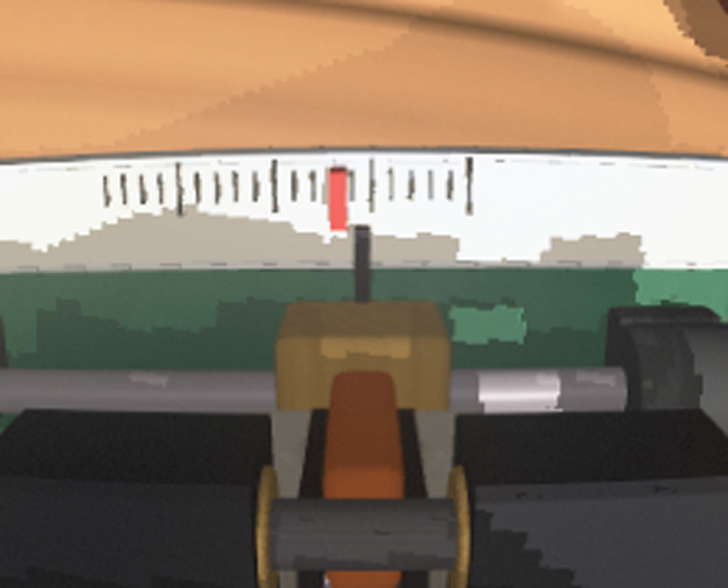

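```bash
python3 - <<'E'
from m import *
s,c=pickle.load(open("pics/w11.pkl","rb"))
P=lambda u,v,z:onz("wrist",130+u/2.8,80+v/2.8,z,c)
print("ptr",F(P(362,228,.033)),"red",F(P(338.5,230,.033)),F(P(338.5,172,.033)))
E
```

```text
ptr (array([0.6739, 0.1026, 0.033 ]), array([ -32.7, -114.3])) red (array([0.6726, 0.1083, 0.033 ]), array([ -26.8, -113.8])) (array([0.687 , 0.1102, 0.033 ]), array([ -27. , -128.3]))
```

Emit:
apply_moves:
  motion:
    - [[-2,0,0,0,0,0,1],[-4,0,0,0,0,0,1],[-6,0,0,0,0,0,1],[-6,0,0,0,0,0,1],[-6,0,0,0,0,0,1]]

```text
clock: 21.22
position: [0.6351, 0.1038, 0.0785]
tool_rot: [-1.272, 1.105, -1.109]
force: [1.6, -9.0, 3.3]
finger_gap: 0.156
```

```bash
python3 shot.py w12; python3 - <<'E'
import cv2
im=cv2.imread("pics/w12.png")
cv2.imwrite("pics/w12a.png",cv2.resize(im[80:290,130:390],None,fx=2.8,fy=2.8,interpolation=cv2.INTER_CUBIC))
E
```

```text
21.225 [0.6351 0.1038 0.0785] [ 0.4661  0.4313 -0.2424  0.0029 -0.8974  1.2409] 0.0022323164318621526 [ 1.639  -9.0313  3.2924] 0.1559333835766436
```

View pics/w12a.png

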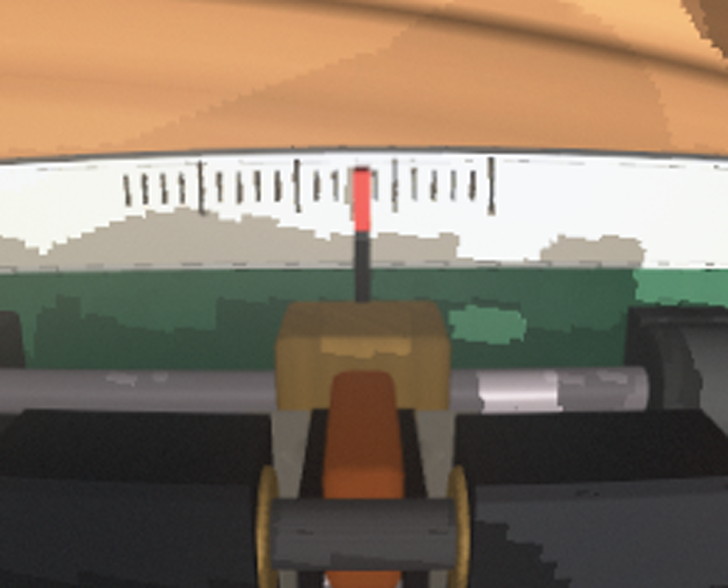

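Emit:
apply_moves:
  motion:
    - [[0,0,0,0,0,0,1],[0,0,0,0,0,0,1],[0,0,0,0,0,0,1],[0,0,0,0,0,0,1]]

```text
clock: 21.78
position: [0.6351, 0.1038, 0.0785]
tool_rot: [-1.272, 1.106, -1.109]
force: [1.6, -9.4, 3.3]
finger_gap: 0.157
```

```bash
python3 - <<'E'
from h import *
for n in("side","top"):cv2.imwrite(f"pics/{n}9.png",snapshot(n)[:,:,::-1])
a=cv2.imread("pics/side9.png");cv2.imwrite("pics/side9a.png",cv2.resize(a[100:295,215:335],None,fx=4.5,fy=3,interpolation=cv2.INTER_CUBIC))
s=get_state();print(s["position"],s["force"],s["finger_gap"],s["clock"])
E
```

```text
[0.63512278 0.10382308 0.07846789] [  1.9854372  -10.38671773   3.68577152] 0.15531034802526464 21.875
```

View pics/side9a.png

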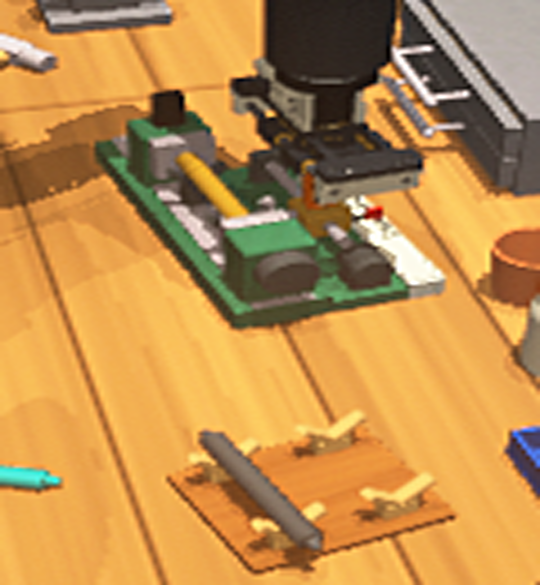

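View pics/top9.png

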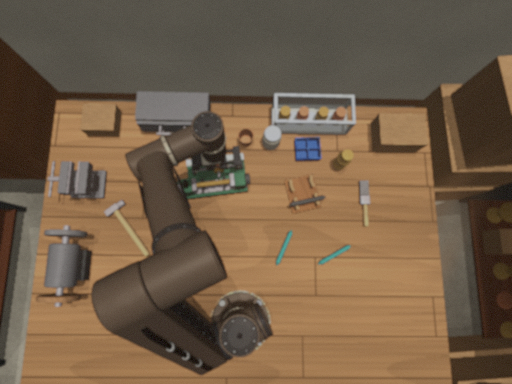

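```bash
python3 -c "
from station import *
print(finish_job())"
```

```text
the job is handed in; nothing more can be done
None
```

The brass rod is in the fixture and gripped between headstock and tailstock. I handed the job in at about 22 s with the gripper still holding the spring handle at the red tab. No verdict was given.

- **Rod:** I laid it about 15 mm towards the tailstock and let go. In the pictures it lay centred in both V rests.
- **Tailstock:** I pushed it about 42 mm, until the force rose from roughly 7 to 15 N at the stop. The picture then showed both shoulders against the steel faces. The joint value itself can't be read. I infer about 0.044 m from the stop.
- **Handle:** I pulled it about 34 mm. In the last wrist picture the pointer lines up with the red tab, with both at column 362 of the enlarged view. The wrist felt about 9–10 N of spring force and the arm was still.
- **Other things:** in the last side and top views the steel rod is still in the rack and the other things look undisturbed.

One check disagreed. Measuring the seated rod from the wrist camera put its ends at −72 and +66 mm instead of ±70 mm, so its middle came out about 3 mm off along the rod, which is the limit. I put that down to reading the picture at a slant, because the force at the stop and the shoulders against the faces both indicate a full seat.

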